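# Check a flange face for rock with a straightedge and seat its proud plug

## Robot

A 6-joint arm with a two-finger parallel gripper is mounted at the origin on a cart in front of the work surface, level with it; the furniture and walls round the work are solid. World frame = base frame: x ahead of the robot, y to its left, z up, the work surface at z = 0. Lengths are in m, angles in rad, forces in N, time in s.
With the tool pointing down it reaches from about 0.325 to 1 m from the base axis. Payload 5.1 kg.
Tool frame: the origin (TCP) lies where the fingers leave the gripper's body, on its centre line; the fingertips stand 73 mm ahead of it and the grasp point (between the pads) lies 54 mm ahead of it (hold_point_z is the distance from the TCP to the grasp point, in m); x points along the fingers, y is the direction in which the jaws open and shut, and the axes are right-handed (so a half turn about x gives the same grasp; the last joint's range is limited). The gripper opens to 85 mm and grips with 20 to 120 N. Pads are 22 mm wide; open, the fingers measure 114 mm over their backs; the gripper's body (76 mm by 85 mm) begins 54 mm behind the grasp point. The pads swing forward as they close: fully open they stand 13 mm farther back than shut.
Start: joints at [-1.375, 0.124, 1.65, -0, 1.367, -0.083], TCP at [0.179, -0.625, 0.304] pointing down, gripper open.
Joint ranges: [-2.61, 2.61], [-1.02, 2.33], [0.03, 2.71], [-1.35, 4.49], [0.32, 2.68], [-2.91, 2.91]. Speed limits (rad/s): [2.57, 2.57, 3.14, 3.14, 3.14, 3.14].

## Interface

Orientations are given as a rotation vector (axis times angle).
In Python, from plant import * gives the robot as it stands.
- The arm moves only by the tool step_arm, never from a script. Its argument "increments" is text: rows parted by semicolons, each of 5 numbers parted by spaces: the gripper command: -1 is fully open, 1 is shut, values between are in proportion, then the shift along the tool's x, y, z in cm, then the turn about the tool's x in degrees. In form: gripper dx dy dz twist; .... A call has 1 to 12 rows; each row shifts and turns the commanded pose from where the row before left it, along the tool's axes as they then stand; what a row does not reach is not made up. A row lasts 1/12 s, in which the tool goes at most 41.7 mm and 7.16 degrees, less where a joint would pass 70% of its speed; a pose out of reach is approached as far as the arm can. A call is refused whole if a number of a shift passes 4.17 or a number of a turn 7.16, either way. A call with a gripper value outside its range is refused whole. The fingers move at their own pace and stop on an object; "grip_force" is the grip in N (left out, the last holds). Time passes only in rows, so rows that do not move let the fingers close. It gives the time, the measured TCP pose, the force and the opening at its end, in the units of the state.
- sense(): the state, without advancing time (a new reading comes with each control period).
- capture(name): name is "scene" or "top" or "wrist"; returns the picture (420x560x3 uint8, red, green, blue); there is no depth.
- calibration(name): a dict with "fx", "fy", "cx", "cy" (pixels), "T" (4x4, takes a point from camera to world coordinates); the wrist camera has in their place "tool_from_camera" (4x4, takes a point from camera to tool coordinates, whose origin is the TCP and whose axes are the tool frame's). Camera axes: x right, y down, z forward; pixel columns grow to the right and rows downward; lengths in m; the calibration is good to about 2 mm. A picture is of the moment at which its call begins: read the wrist's pose just before it. calibration takes no time and is no camera call.
- job_done(): hands the job in, once; it reports no verdict.
The state is a dict: "t": time; "joint_pos": joint angles; "joint_vel": joint speeds; "tau": joint torques, N m; "tcp_pos": TCP position; "eef_rot": TCP orientation; "contact_force": force on the tool from outside, world axes, zero at the start; "torque": the same for the moment, N m; "grip_width": finger opening in m.
Only numpy, scipy, OpenCV 4.12 (cv2) and the standard library are available. Lean on these libraries where they do the work, as an engineer would, in place of code of your own. Each camera call takes 0.05 s, during which the arm holds its last target. There are 200 camera calls.

## Task

Lay the steel straightedge across the middle of the round flange face, let go of it, and test it for rock: with shut fingers press its red end down until it bears on the rim, then its plain end, each with about 5 to 10 N. Then press on its middle until the copper plug beneath is fully home and the straightedge lies flat, and press the red end and then the plain end again the same way to confirm that it no longer rocks; leave it lying there. Never load the face with more than 25 N, do not touch the flange with the gripper, and leave the other parts alone.

Things in the scene. Friction and masses are not known exactly. Their poses are not given: they have to be found in the camera images.
- straightedge: the loose straightedge, a grey steel bar 150 mm long (x), 22 mm wide (y), 20 mm high (z), about 0.25 kg (0.2 to 0.31), a red band round its +x end; origin at the centre of its underside, z up. It may be laid across the flange in any direction
- bar_mid (a point): the middle of the straightedge, half-way up (10 mm above its underside); grasp here across the 22 mm width; press down on the top face above it to drive the plug home
- bar_under (a point): centre of the straightedge's underside
- red_end (a point): press point on the top face of the red end, 58 mm from the middle (over the flange rim when the bar is centred)
- plain_end (a point): press point on the top face of the plain end, 58 mm from the middle on the other side
- red_under (a point): underside of the red end, 70 mm from the middle
- plain_under (a point): underside of the plain end, 70 mm from the middle on the other side
- flange: fixed aluminium flange 140 mm across and 40 mm high, at a new place each time; origin at the centre of its foot. In the middle of its face a copper plug 44 mm across has crept up 3 to 5 mm proud of the flat rim (not measured); the straightedge rests level on the plug, and under 1 N at either end tips it until that end bears on the rim
- face (a point): centre of the flange's flat rim face, 40 mm above the bench, z up. The plug is held by seal drag of about 10 N (the bar's weight counts), slides down slowly (150 N per m/s more), stops hard 0.3 mm above the rim and stays where left; the bar's underside is then at this height. Pressing an end by over 20 N may shift the plug
- centring_ring: black and metal centring ring, 37 mm across, 9 mm high; loose, to be left alone; origin at the centre of its underside
- ring_clamp: light metal hinged ring clamp with wing screw, 70x49x20 mm; loose, to be left alone; origin at the centre of its underside
- blank_flange: small light metal blank flange disc, 34 mm across, 8 mm high; loose, to be left alone; origin at the centre of its underside
Mind the look-alikes: they are no part of the job. There is more than one size of the flange; the one meant has the size given above.

How it is judged:
By the outcome, as a careful person would: the job done as asked, in the order asked, and still so for the second after the job is handed in, with the robot touching nothing.
It also fails if it takes over 72 s, if anything falls off the work surface, if the arm or the gripper's body presses on something with over 40 N, if the wrist force passes 120 N, or if a joint passes its speed limit or range.

## Working session

There is one attempt and no reset: what is moved stays moved. The work goes in short steps, Python scripts to look and compute and a tool call to move; the robot and the scene stay as the last step left them, time stands still between calls to the robot, and variables do not carry over. Pictures are saved under pics/ and viewed, about 8 in all and at most 12, crops included, and the job is handed in when it is done.

Besides the shell and the picture viewer there is one more tool, called in YAML: its name, and indented under it one key for each argument. step_arm: Moves the arm, as the interface text tells. Its arguments: {"type":"object","properties":{"increments":{"type":"string"},"grip_force":{"type":"number"}},"required":["increments"]}

```bash
ls; mkdir -p pics
python3 - <<'E'
from plant import *
import cv2,numpy as np
s=sense(); print(s)
for n in("scene","top"):
    im=capture(n); cv2.imwrite(f"pics/{n}0.png",im[:,:,::-1])
    c=calibration(n); print(n,c["fx"],c["cx"],c["cy"],np.round(c["T"],3).tolist())
c=calibration("wrist");print(c)
E
```

```text
pics
{'t': 0.0, 'joint_pos': array([-1.37457043e+00,  1.24527469e-01,  1.65168467e+00, -2.15405799e-06,
        1.36751147e+00, -8.26324154e-02]), 'joint_vel': array([-5.60500121e-05, -1.26416594e-03,  6.92261235e-04,  3.23171243e-04,
       -1.07151025e-03,  1.60200547e-03]), 'tau': array([ 2.85310751e-03, -4.23600733e+01, -3.65454376e+01,  1.57701088e-04,
        6.90647386e-03,  1.54692924e-05]), 'tcp_pos': array([ 0.17877837, -0.62444748,  0.30263208]), 'eef_rot': array([ 2.07284083,  0.29314716, -2.07309846]), 'contact_force': array([-0.24769577, -0.18060831, -0.50779732]), 'torque': array([ 0.00757878, -0.02054664,  0.02347878]), 'grip_width': 0.08533317388291513}
scene 448.91876534402604 275.1454634785158 215.93240518226665 [[0.886, -0.288, 0.363, 0.208], [-0.463, -0.525, 0.714, -1.031], [-0.015, -0.801, -0.598, 0.771], [0.0, 0.0, 0.0, 1.0]]
top 509.5012200379328 276.83254513873106 214.32766856822118 [[-0.026, -0.983, 0.18, 0.397], [-1.0, 0.028, 0.003, -0.164], [-0.008, -0.18, -0.984, 1.201], [0.0, 0.0, 0.0, 1.0]]
{'fx': 375.029788919872, 'fy': 375.029788919872, 'cx': 276.69752168827733, 'cy': 204.38177869608793, 'tool_from_camera': array([[-3.14670243e-04, -2.68764794e-01,  9.63205786e-01,
        -6.93011057e-02],
       [ 9.99999117e-01, -1.32785764e-03, -4.38238850e-05,
        -5.27090413e-04],
       [ 1.29077848e-03,  9.63204922e-01,  2.68764975e-01,
        -6.81378929e-02],
       [ 0.00000000e+00,  0.00000000e+00,  0.00000000e+00,
         1.00000000e+00]])}
```

View pics/top0.png

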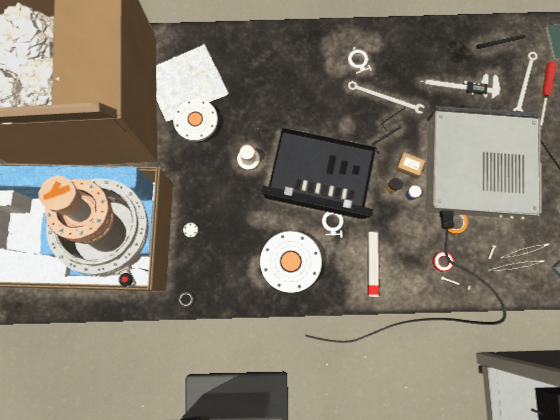

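View pics/scene0.png

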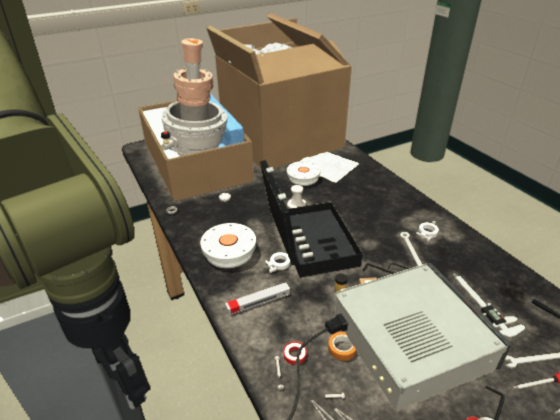

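Top view: the large flange is at about (291,262) and looks about 62 px wide. The look-alike small flange is at (195,119), about 44 px. The bar is at (373,264) with its red band at the near end (374,291). One ring clamp lies at (333,222), near the flange, and another is at (358,60). Red things that could be confused with the band are the red ring at (443,262) and the screwdriver at (548,78). I choose the flange at (291,262) and the bar at (373,264), and measure both.

```bash
cat > h.py <<'E'
from plant import *
import cv2,numpy as np
from scipy.spatial.transform import Rotation as R
def camT(n,s=None):
    c=calibration(n)
    if n!="wrist": return c,np.array(c["T"])
    W=np.eye(4);W[:3,:3]=R.from_rotvec(s["eef_rot"]).as_matrix();W[:3,3]=s["tcp_pos"]
    return c,W@c["tool_from_camera"]
def ray(n,px,z,s=None):
    c,T=camT(n,s);px=np.atleast_2d(np.asarray(px,float))
    d=np.c_[(px[:,0]-c["cx"])/c["fx"],(px[:,1]-c["cy"])/c["fy"],np.ones(len(px))]@T[:3,:3].T
    return T[:3,3]+d*((z-T[2,3])/d[:,2])[:,None]
def masks(im):
    hsv=cv2.cvtColor(im,cv2.COLOR_RGB2HSV)
    red=cv2.inRange(hsv,(0,150,90),(6,255,255))|cv2.inRange(hsv,(174,150,90),(180,255,255))
    lig=cv2.inRange(hsv,(0,0,135),(180,70,255))
    cop=cv2.inRange(hsv,(7,80,120),(20,255,255))
    return red,lig,cop
def big(m,roi):
    x0,y0,x1,y1=roi
    k=np.zeros_like(m);k[y0:y1,x0:x1]=m[y0:y1,x0:x1]
    cs,_=cv2.findContours(k,cv2.RETR_EXTERNAL,cv2.CHAIN_APPROX_NONE)
    return max(cs,key=cv2.contourArea)
E
python3 - <<'E'
from h import *
im=cv2.imread("pics/top0.png")[:,:,::-1].copy()
red,lig,cop=masks(im)
b=big(red|lig,(355,220,390,305));r=cv2.minAreaRect(b);print("bar px",r)
P=ray("top",b[:,0],0.02)[:,:2];q=cv2.minAreaRect((P*1000).astype(np.float32));print("bar mm",q,)
rr=ray("top",big(red,(355,220,390,305))[:,0],0.02).mean(0);print("red",rr)
cp=big(cop,(270,240,310,285));print("copper",cv2.minEnclosingCircle((ray("top",cp[:,0],0.044)[:,:2]*1000).astype(np.float32)))
f=big(lig|cop,(255,225,322,300));print("flange px",cv2.boundingRect(f),cv2.fitEllipse(f))
print("fl mm",cv2.fitEllipse((ray("top",f[:,0],0.04)[:,:2]*1000).astype(np.float32)))
g=big(lig,(318,205,348,242));print("clamp",cv2.minAreaRect((ray("top",g[:,0],0.02)[:,:2]*1000).astype(np.float32)))
v=im[190:310,240:400];o=cv2.resize(v,None,fx=4,fy=4,interpolation=cv2.INTER_CUBIC);cv2.imwrite("pics/crop1.png",o[:,:,::-1])
s=sense();print(R.from_rotvec(s["eef_rot"]).as_matrix().round(3))
E
```

```text
bar px ((378.4999694824219, 265.5), (20.999996185302734, 68.99998474121094), 0.0)
bar mm ((487.10205078125, -391.53857421875), (48.34981918334961, 159.0771026611328), 86.64446258544922)
red [ 0.43201232 -0.37554778  0.02      ]
copper ((500.5584716796875, -187.98828125), 22.57154083251953)
flange px (260, 231, 62, 62) ((290.3840026855469, 261.3984069824219), (60.96186828613281, 61.2349739074707), 94.17855834960938)
fl mm ((500.4828796386719, -187.9041748046875), (138.78953552246094, 139.56564331054688), 16.797786712646484)
clamp ((582.787109375, -285.76068115234375), (55.962188720703125, 64.3852310180664), 82.65275573730469)
[[-0.     0.275 -0.961]
 [ 0.002 -0.961 -0.275]
 [-1.    -0.002 -0.   ]]
```

View pics/crop1.png

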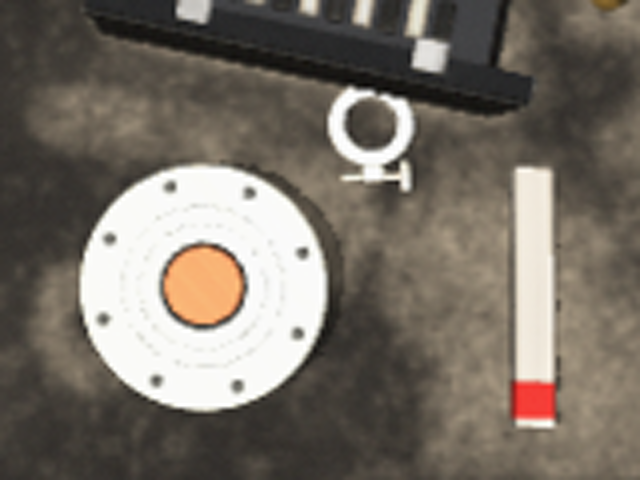

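The crop confirms the choice. The flange is about 139 mm across with the copper plug in its middle, and the bar spans crop px (513–554, 167–428) with its red band at the near end. The bar mask picked up bench brown, so I tighten it.

```bash
cat >> h.py <<'E'
def bar_top(n,im,roi,z,s=None):
    hsv=cv2.cvtColor(im,cv2.COLOR_RGB2HSV);red=masks(im)[0]
    m=cv2.inRange(hsv,(0,0,185),(180,60,255))|red
    b=big(cv2.morphologyEx(m,cv2.MORPH_CLOSE,np.ones((3,3))),roi);q=cv2.minAreaRect((ray(n,b[:,0],z,s)[:,:2]*1000).astype(np.float32))
    r=ray(n,big(red,roi)[:,0],z,s)[:,:2].mean(0)*1000
    d=r-q[0];a=np.degrees(np.arctan2(d[1],d[0]))
    return q,r,a
def yaw(s):
    y=R.from_rotvec(s["eef_rot"]).as_matrix()[:,1];return np.degrees(np.arctan2(y[1],y[0]))
def plan(s,target,yy):
    "tool-axis shift in cm (after twist) and twist deg to bring TCP to target with tool y at yaw yy (mod 180)"
    M=R.from_rotvec(s["eef_rot"]).as_matrix();d=M.T@(np.array(target)-s["tcp_pos"])*100
    tw=-((yy-yaw(s)+90)%180-90);return d.round(2),round(tw,2)
E
python3 - <<'E'
from h import *
im=cv2.imread("pics/top0.png")[:,:,::-1].copy()
q,r,a=bar_top("top",im,(362,225,386,302),0.02);print(q,r,a)
print(plan(sense(),[q[0][0]/1e3-0.0,q[0][1]/1e3,0.25],-90))
E
```

```text
((491.0973815917969, -379.0259704589844), (22.899185180664062, 148.412841796875), 86.64419555664062) [ 432.01232289 -375.54778247] 176.63103034857704
(array([  5.31, -14.99, -36.78]), np.float64(15.97))
```

step_arm:
  increments: "-1 0 -1.5 -3.68 0;-1 0 -1.5 -3.68 0;-1 0 -1.5 -3.68 0;-1 0 -1.5 -3.68 0;-1 0 -1.5 -3.68 0;-1 0 -1.5 -3.68 0;-1 0 -1.5 -3.68 0;-1 0 -1.5 -3.68 0;-1 0 -1.5 -3.68 0;-1 0 -1.5 -3.68 0;-1 0 0 0 0;-1 0 0 0 0"
  grip_force: 40

```text
t: 1.1
tcp_pos: [0.4925, -0.3778, 0.3032]
eef_rot: [2.069, 0.295, -2.071]
contact_force: [-1.3, -0.5, 0.7]
grip_width: 0.0855
```

step_arm:
  increments: "-1 2 0 0 6.5;-1 2 0 0 6.5;-1 2 0 0 6.4;-1 2 0 0 0;-1 0 0 0 0;-1 0 0 0 0"

```text
t: 1.6
tcp_pos: [0.4898, -0.3798, 0.2224]
eef_rot: [-2.186, 0.064, 2.193]
contact_force: [0.5, 0.0, 1.0]
grip_width: 0.0859
```

Run:
```python
from h import *
s=sense();im=capture("wrist");cv2.imwrite("pics/w1.png",im[:,:,::-1]);print(s["tcp_pos"],yaw(s),s["t"],s["contact_force"])
q=calibration("wrist")
c,T=camT("wrist",s)
for p in ([.491,-.379,.02],[.432,-.3755,.02]):
    v=np.linalg.inv(T)@np.r_[p,1];print(c["fx"]*v[0]/v[2]+c["cx"],c["fy"]*v[1]/v[2]+c["cy"])
print(plan(s,[.491,-.379,.2],-93.4))
```

```text
[ 0.48983492 -0.37976588  0.22236005] -93.49541768252206 1.6 [0.47843802 0.03723626 0.96354893]
276.85001974264406 192.0603734242606
277.0700250222384 264.918341585134
(array([ 2.24, -0.08, -0.12]), np.float64(-0.1))
```

View pics/w1.png

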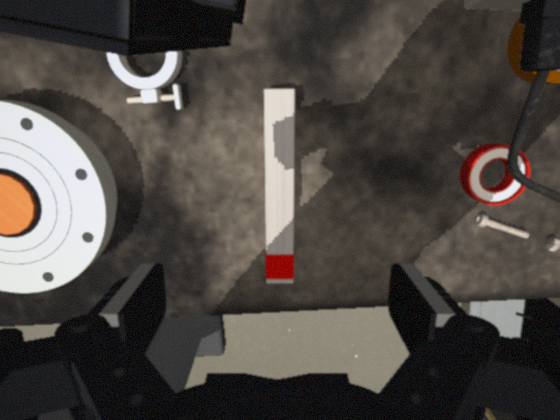

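The wrist view shows the bar upright in the frame at cols 264–295, rows 88–283, with the red band at row 266. The flange is to the left and the fingers are clear. I refine the centre from those corners.

Run:
```python
from h import *
s=sense()
P=ray("wrist",[[279,88],[280,283],[264,180],[295.,180],[279.5,88],[279.5,278]],.02,s)*1000;print(P.round(1))
im=cv2.imread("pics/w1.png")[:,:,::-1]
red=masks(im)[0];b=big(red,(250,240,310,290));print(cv2.boundingRect(b))
```

```text
[[ 566.2 -386.    20. ]
 [ 416.6 -377.7   20. ]
 [ 501.7 -370.9   20. ]
 [ 500.3 -393.9   20. ]
 [ 566.2 -386.3   20. ]
 [ 421.1 -377.6   20. ]]
(265, 255, 29, 24)
```

step_arm:
  increments: "-1 0 0.16 -0.16 0;-1 2.5 0 0 0;-1 2.5 0 0 0;-1 2.5 0 0 0;-1 2.5 0 0 0;-1 2 0 0 0;-1 1.5 0 0 0;-1 1 0 0 0;-1 0 0 0 0;-1 0 0 0 0"

```text
t: 2.48
tcp_pos: [0.4933, -0.3817, 0.0799]
eef_rot: [-2.192, 0.067, 2.19]
contact_force: [0.5, 0.2, 0.2]
grip_width: 0.0853
```

step_arm:
  increments: "-1 0.25 0 0.15 0;-1 0 0 0 0;0.5 0 0 0 0;1 0 0 0 0;1 0 0 0 0;1 0 0 0 0;1 0 0 0 0;1 0 0 0 0;1 0 0 0 0;1 0 0 0 0;1 0 0 0 0"
  grip_force: 50

```text
t: 3.4
tcp_pos: [0.4916, -0.3812, 0.0767]
eef_rot: [-2.192, 0.066, 2.191]
contact_force: [1.1, -0.7, 0.9]
grip_width: 0.0206
```

step_arm:
  increments: "1 -0.5 0 0 0;1 -1 0 0 0;1 -1.5 0 0 0;1 -1.5 0 0 0;1 -1.5 0 0 0;1 -1.5 0 0 0;1 -1.5 0 0 0;1 -1 0 0 0;1 0 0 0 0;1 0 0 0 0"

```text
t: 4.23
tcp_pos: [0.4914, -0.3811, 0.1769]
eef_rot: [-2.192, 0.066, 2.19]
contact_force: [-1.3, 0.4, -3.8]
grip_width: 0.0206
```

Run:
```python
from h import *
s=sense();print(s["tcp_pos"],s["contact_force"],s["grip_width"],yaw(s))
im=capture("wrist");cv2.imwrite("pics/w2.png",im[:,:,::-1])
im=capture("top");cv2.imwrite("pics/t2.png",im[:,:,::-1])
```

```text
[ 0.49142583 -0.38105677  0.17693635] [-1.31144854  0.35286132 -3.81133063] 0.020550169709283025 -93.42838887919426
```

View pics/w2.png

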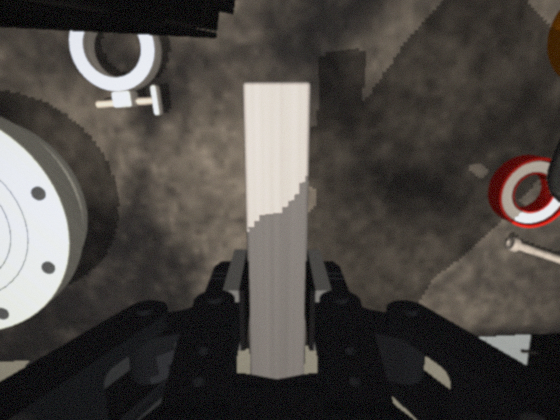

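The bar is held at its middle, square to the fingers. The far plain end is at row 84, cols 244–309. I check where the bar middle lies relative to the TCP, then work out the traverse to the flange.

Run:
```python
from h import *
s=sense()
P=ray("wrist",[[276.5,84],[278,375]],s["tcp_pos"][2]-.0767+.02,s);print(P, "along:",(P[0,0]-s["tcp_pos"][0]))
print(plan(s,[.5005,-.188,.177],-93.4))
# flange from wrist pic: rim visible in w1? use earlier pic pose unknown -> skip
```

```text
[[ 0.56341858 -0.38422605  0.11843808]
 [ 0.45276884 -0.37803639  0.11843808]] along: 0.0726310306632722
(array([ -0.16, -19.27,   0.18]), np.float64(-0.03))
```

step_arm:
  increments: "1 0 -1 0 0;1 0 -2 0 0;1 0 -2.5 0 0;1 0 -2.5 0 0;1 0 -2.5 0 0;1 0 -2.5 0 0;1 0 -2.5 0 0;1 0 -2 0 0;1 0 -1.3 0.13 0;1 0 -0.47 0 0;1 0 0 0 0;1 0 0 0 0"

```text
t: 5.33
tcp_pos: [0.5016, -0.1888, 0.1763]
eef_rot: [-2.191, 0.066, 2.192]
contact_force: [-0.2, -0.6, -2.9]
grip_width: 0.021
```

Run:
```python
from h import *
s=sense();print(s["tcp_pos"],s["contact_force"],yaw(s))
im=capture("wrist");cv2.imwrite("pics/w3.png",im[:,:,::-1])
```

```text
[ 0.50155242 -0.18884662  0.17626495] [-0.16619059 -0.55616201 -2.89475316] -93.4145690033959
```

View pics/w3.png

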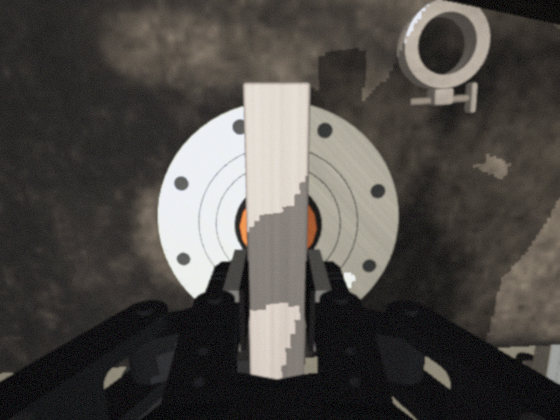

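Run:
```python
from h import *
from scipy.optimize import least_squares
s=sense();im=cv2.imread("pics/w3.png")
g=cv2.GaussianBlur(im,(3,3),0).max(2).astype(int)
pts=[]
for r in list(range(150,245,5)):
    a=g[r,100:235];b=g[r,320:470]
    i=np.argmax(np.diff(a));j=np.argmin(np.diff(b[40:]))+40
    pts+= [[100.5+i,r],[320.5+j,r]]
P=ray("wrist",pts,.04,s)[:,:2]*1000
f=least_squares(lambda c:np.hypot(*(P-c[:2]).T)-c[2],[500,-188,70],loss="soft_l1");print(f.x,np.abs(f.fun).max())
f=least_squares(lambda c:np.hypot(*(P-c[:2]).T)-70,[500,-188],loss="soft_l1");print(f.x,np.median(np.abs(f.fun)))
z=s["tcp_pos"][2]-.0767+.02
B=ray("wrist",[[276.5,84]],z,s)[0]*1000;u=np.array([np.cos(np.radians(-3.4)),np.sin(np.radians(-3.4))]);print("bar mid",B[:2]-75*u,"tcp",s["tcp_pos"])
```

```text
[ 499.99131202 -189.28330001   69.37865358] 13.214716950672575
[ 498.62759143 -189.18968654] 0.3729504306625415
bar mid [ 499.4926339  -188.66066813] tcp [ 0.50163453 -0.18924954  0.17641757]
```

step_arm:
  increments: "1 0.5 0 0 0;1 1 0 0 0;1 1 0 0 0;1 1 0 0 0;1 0.7 0 0 0;1 0.4 0 0 0;1 0.2 0 0 0;1 0 0 0 0;1 0 0 0 0;1 0 0 0 0;1 0 0 0 0"

```text
t: 6.3
tcp_pos: [0.502, -0.1887, 0.1291]
eef_rot: [-2.193, 0.066, 2.19]
contact_force: [-0.3, -0.2, -1.5]
grip_width: 0.0209
```

Run:
```python
from h import *
s=sense();print(s["tcp_pos"],s["contact_force"],yaw(s))
```

```text
[ 0.5019875  -0.18872712  0.12911628] [-0.28990107 -0.21104144 -1.50533471] -93.42075425770727
```

step_arm:
  increments: "1 0.1 0 0 0;1 0.1 0 0 0;1 0.1 0 0 0;1 0.1 0 0 0;1 0 0 0 0;1 0 0 0 0"

```text
t: 6.8
tcp_pos: [0.5015, -0.1885, 0.1243]
eef_rot: [-2.191, 0.065, 2.191]
contact_force: [0.3, -0.2, -2.6]
grip_width: 0.0209
```

step_arm:
  increments: "1 0.1 0 0 0;1 0 0 0 0;1 0 0 0 0"

```text
t: 7.05
tcp_pos: [0.5015, -0.1886, 0.1233]
eef_rot: [-2.191, 0.065, 2.191]
contact_force: [-0.7, 0.5, -1.6]
grip_width: 0.0206
```

step_arm:
  increments: "1 0.05 0 0 0;1 0.05 0 0 0;1 0 0 0 0;1 0 0 0 0"

```text
t: 7.38
tcp_pos: [0.5016, -0.1886, 0.1224]
eef_rot: [-2.191, 0.065, 2.191]
contact_force: [0.9, -0.6, -2.6]
grip_width: 0.0207
```

step_arm:
  increments: "1 0.05 0 0 0;1 0 0 0 0;1 0 0 0 0"

```text
t: 7.63
tcp_pos: [0.5016, -0.1886, 0.1219]
eef_rot: [-2.191, 0.066, 2.191]
contact_force: [-1.3, -0.7, -3.1]
grip_width: 0.021
```

step_arm:
  increments: "1 0.05 0 0 0;1 0 0 0 0;1 0 0 0 0"

```text
t: 7.88
tcp_pos: [0.5016, -0.1886, 0.1214]
eef_rot: [-2.191, 0.066, 2.191]
contact_force: [-0.3, 0.8, -2.1]
grip_width: 0.0207
```

step_arm:
  increments: "1 0.04 0 0 0;1 0 0 0 0;1 0 0 0 0"

```text
t: 8.13
tcp_pos: [0.5016, -0.1886, 0.121]
eef_rot: [-2.191, 0.065, 2.191]
contact_force: [0.8, -0.2, -1.9]
grip_width: 0.0208
```

step_arm:
  increments: "1 0.04 0 0 0;1 0 0 0 0;1 0 0 0 0"

```text
t: 8.38
tcp_pos: [0.5015, -0.1886, 0.1206]
eef_rot: [-2.191, 0.065, 2.191]
contact_force: [-0.6, 0.9, -2.0]
grip_width: 0.0206
```

Run:
```python
from h import *
F=[];
s=sense();print(s["tcp_pos"],s["contact_force"],s["torque"],s["tau"])
im=capture("wrist");cv2.imwrite("pics/w4.png",im[:,:,::-1])
print(sense()["contact_force"])
```

```text
[ 0.50153373 -0.18857489  0.12056537] [-0.6088372   0.9032512  -2.00185185] [0.00838922 0.02529331 0.02527738] [-7.88526286e-04 -3.55861795e+01 -3.25253499e+01 -1.12554117e-03
  2.89889933e-03 -1.29287685e-05]
[ 0.34886179  0.08070199 -3.52482089]
```

step_arm:
  increments: "1 0.03 0 0 0;1 0 0 0 0;1 0 0 0 0"

```text
t: 8.68
tcp_pos: [0.5016, -0.1886, 0.1204]
eef_rot: [-2.191, 0.066, 2.191]
contact_force: [-0.9, -0.6, -3.2]
grip_width: 0.0208
```

```bash
python3 -c "
from plant import *
s=sense();print(s['tau'][1:3],s['tcp_pos'][2])"
```

```text
[-35.54529905 -32.44795561] 0.12035020052900344
```

step_arm:
  increments: "1 0.03 0 0 0;1 0 0 0 0;1 0 0 0 0"

```text
t: 8.93
tcp_pos: [0.5016, -0.1886, 0.1203]
eef_rot: [-2.191, 0.066, 2.191]
contact_force: [-0.8, 0.2, 0.8]
grip_width: 0.0208
```

```bash
python3 -c "
from plant import *
s=sense();print(s['tau'][1:3],s['tcp_pos'][2])"
```

```text
[-34.17416453 -31.86716437] 0.12033693135027854
```

step_arm:
  increments: "0.4 0 0 0 0;0 0 0 0 0;0 0 0 0 0;0 0 0 0 0;0 0 0 0 0;0 -0.5 0 0 0;0 -1 0 0 0;0 -2 0 0 0;0 -2 0 0 0;0 -1 0 0 0;0 0 0 0 0;0 0 0 0 0"

```text
t: 9.93
tcp_pos: [0.5019, -0.1888, 0.1859]
eef_rot: [-2.193, 0.066, 2.19]
contact_force: [-0.4, 0.4, -0.2]
grip_width: 0.0431
```

Run:
```python
from h import *
s=sense();print(s["t"],s["tcp_pos"],s["contact_force"],s["tau"][1:3],yaw(s))
im=capture("wrist");cv2.imwrite("pics/w5.png",im[:,:,::-1])
```

```text
9.9333 [ 0.50192593 -0.18876838  0.18594461] [-0.35795757  0.36157346 -0.21695073] [-33.66995931 -34.74153757] -93.4249873706738
```

View pics/w5.png

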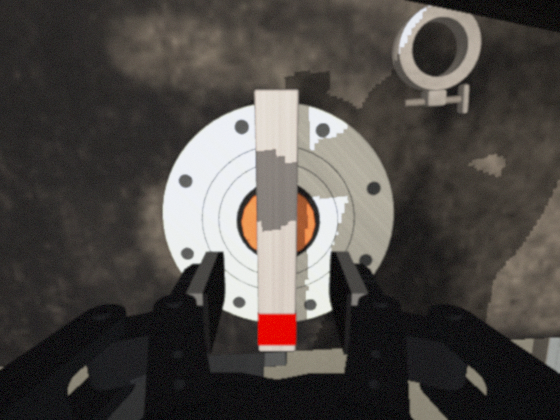

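The released bar lies across the flange over the plug, rows 90–351 at cols 255–299, with its red end near the robot.

Run:
```python
from h import *
s=sense()
P=ray("wrist",[[276.5,90],[277.5,349]],.0636,s)[:,:2]*1000;print(P, P.mean(0),np.linalg.norm(P[0]-P[1]))
m=P.mean(0);u=(P[1]-P[0])/np.linalg.norm(P[1]-P[0]);print(u,"red",m+58*u,"plain",m-58*u)
for k in(1,-1):print(plan(s,[*(m+k*58*u)/1000,.15],-93.4))
```

```text
[[ 573.70581524 -192.20662521]
 [ 427.5952527  -183.83974841]] [ 500.65053397 -188.02318681] 146.34992692969652
[-0.99836444  0.05717035] red [ 442.74539657 -184.70730641] plain [ 558.55567137 -191.33906721]
(array([ 3.47, -0.02,  5.87]), np.float64(-0.03))
(array([ 3.46, -0.05, -5.73]), np.float64(-0.03))
```

step_arm:
  increments: "1 0 0 1.5 0;1 0 0 2 0;1 0 0 1.7 0;1 0 0 0.7 0;1 0 0 0 0;1 1 0 0 0;1 1.5 0 0 0;1 1 0 0 0;1 0.5 0 0 0;1 0 0 0 0;1 0 0 0 0"

```text
t: 10.9
tcp_pos: [0.4428, -0.185, 0.1445]
eef_rot: [-2.19, 0.065, 2.192]
contact_force: [0.2, 0.9, -0.2]
grip_width: -0.0001
```

```bash
cat > st.py <<'E'
from h import *
s=sense();print(round(s["t"],2),s["tcp_pos"].round(4),s["contact_force"].round(2),s["tau"][1:3].round(2),round(s["grip_width"],4))
E
python3 st.py
```

```text
10.9 [ 0.4428 -0.185   0.1445] [ 0.21  0.86 -0.22] [-27.03 -31.56] -0.0001
```

step_arm:
  increments: "1 0.2 0 0 0;1 0.2 0 0 0;1 0.1 0 0 0;1 0.1 0 0 0;1 0.1 0 0 0;1 0.1 0 0 0;1 0.1 0 0 0;1 0 0 0 0;1 0 0 0 0"

```text
t: 11.65
tcp_pos: [0.4427, -0.1851, 0.1362]
eef_rot: [-2.191, 0.066, 2.191]
contact_force: [-0.2, 0.6, 1.4]
grip_width: 0.0001
```

step_arm:
  increments: "1 0.05 0 0 0;1 0.05 0 0 0;1 0 0 0 0;1 0 0 0 0"

```text
t: 11.98
tcp_pos: [0.4425, -0.1851, 0.1351]
eef_rot: [-2.19, 0.065, 2.192]
contact_force: [-3.3, -1.1, 3.7]
grip_width: -0.0002
```

```bash
python3 st.py
```

```text
11.98 [ 0.4425 -0.1851  0.1351] [-3.35 -1.07  3.68] [-26.48 -31.46] -0.0002
```

step_arm:
  increments: "1 0.04 0 0 0;1 0.03 0 0 0;1 0 0 0 0;1 0 0 0 0"

```text
t: 12.32
tcp_pos: [0.4426, -0.1851, 0.1343]
eef_rot: [-2.191, 0.065, 2.192]
contact_force: [-4.3, 0.3, 4.4]
grip_width: -0.0002
```

```bash
python3 st.py
```

```text
12.32 [ 0.4426 -0.1851  0.1343] [-4.29  0.28  4.41] [-26.42 -31.51] -0.0002
```

step_arm:
  increments: "1 0 0 0.05 0;1 0.02 0 0.05 0;1 0.03 0 0 0;1 0 0 0 0;1 0 0 0 0"

```text
t: 12.73
tcp_pos: [0.442, -0.1851, 0.134]
eef_rot: [-2.192, 0.066, 2.19]
contact_force: [1.6, -1.2, 2.4]
grip_width: 0.0
```

```bash
python3 st.py
```

```text
12.73 [ 0.442  -0.1851  0.134 ] [ 1.59 -1.2   2.41] [-26.71 -30.37] 0.0
```

step_arm:
  increments: "1 0.04 0 0.01 0;1 0.03 0 0 0;1 0 0 0 0;1 0 0 0 0"

```text
t: 13.07
tcp_pos: [0.4421, -0.1852, 0.1339]
eef_rot: [-2.193, 0.066, 2.19]
contact_force: [-0.2, 1.0, 6.2]
grip_width: 0.0002
```

```bash
python3 st.py
```

```text
13.07 [ 0.4421 -0.1852  0.1339] [-0.16  1.04  6.17] [-25.26 -29.32] 0.0002
```

step_arm:
  increments: "1 0.02 0 0 0;1 0 0 0 0;1 0 0 0 0;1 0 0 0 0;1 0 0 0 0"

```text
t: 13.48
tcp_pos: [0.4421, -0.1852, 0.1338]
eef_rot: [-2.192, 0.066, 2.19]
contact_force: [-0.5, 0.0, 6.4]
grip_width: -0.0
```

```bash
python3 st.py
python3 - <<'E'
from h import *
im=capture("scene");cv2.imwrite("pics/s_red.png",im[:,:,::-1]);s=sense();print(s["contact_force"])
E
```

```text
13.48 [ 0.4421 -0.1852  0.1338] [-0.55  0.01  6.4 ] [-24.86 -29.11] -0.0
[-1.41509214 -0.23132647  6.82823875]
```

step_arm:
  increments: "1 -0.15 0 -0.05 0;1 -0.3 0 0 0;1 -0.8 0 0 0;1 -1 0 0 0;1 0 0 -2 0;1 0 0 -3 0;1 0 0 -3 0;1 0 0 -2.5 0;1 0 0 -1.05 0;1 0 0 0 0;1 0 0 0 0;1 0 0 0 0"

```text
t: 14.53
tcp_pos: [0.5561, -0.1917, 0.1551]
eef_rot: [-2.189, 0.065, 2.192]
contact_force: [-0.4, 0.3, -0.0]
grip_width: 0.0002
```

```bash
python3 st.py
python3 - <<'E'
from h import *
s=sense();im=capture("wrist");cv2.imwrite("pics/w6.png",im[:,:,::-1])
im=capture("top");cv2.imwrite("pics/t6.png",im[:,:,::-1])
E
```

```text
14.53 [ 0.5561 -0.1917  0.1551] [-0.42  0.26 -0.03] [-38.43 -33.23] 0.0002
```

View pics/w6.png

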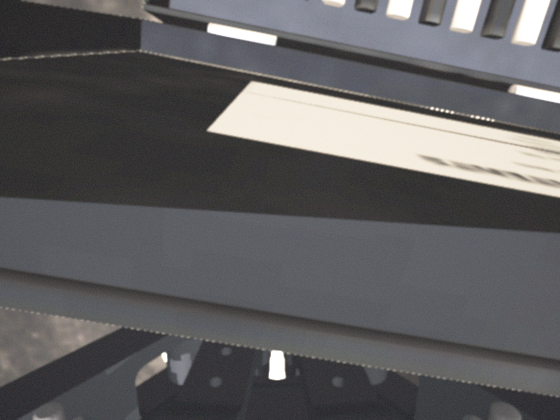

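The wrist view shows the open black case's upright lid very close beneath the camera, spanning rows 200–350. Before lowering, I locate the lid from the two fixed views.

Run:
```python
import cv2,numpy as np
a=cv2.imread("pics/scene0.png")[145:285,190:370];b=cv2.imread("pics/top0.png")[120:300,250:385]
a=cv2.resize(a,None,fx=2.2,fy=2.2,interpolation=cv2.INTER_CUBIC);b=cv2.resize(b,None,fx=2.8,fy=2.8,interpolation=cv2.INTER_CUBIC)
o=np.zeros((max(a.shape[0],b.shape[0]),a.shape[1]+b.shape[1],3),np.uint8);o[:a.shape[0],:a.shape[1]]=a;o[:b.shape[0],a.shape[1]:]=b
o=np.clip(o.astype(float)*1.6,0,255).astype(np.uint8)
print(o.shape);cv2.imwrite("pics/lid.png",o)
```

```text
(504, 774, 3)
```

View pics/lid.png

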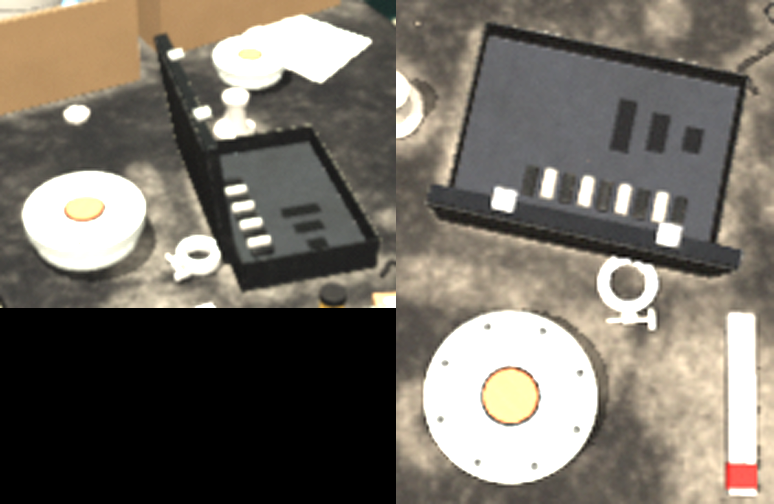

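Run:
```python
from h import *
def rr(n,p):
    A,B=ray(n,p,0)[0],ray(n,p,.3)[0];return A,(B-A)/np.linalg.norm(B-A)
for ps,pt in(((262.7,161.8),(262.1,193.2)),((286.4,208),(372,216.4))):
    (a,d),(b,e)=rr("scene",ps),rr("top",pt)
    t=np.linalg.lstsq(np.c_[d,-e],b-a,rcond=None)[0];p,q=a+t[0]*d,b+t[1]*e;print(p.round(3),q.round(3))
s=sense();c,T=camT("wrist",s);print("cam",T[:3,3])
print(ray("wrist",[[0,300],[278,345],[559,375],[0,270],[278,310]],.16,s).round(3))
```

```text
[ 0.632 -0.134  0.202] [ 0.624 -0.132  0.201]
[ 0.581 -0.352  0.213] [ 0.569 -0.348  0.211]
cam [ 0.6240035  -0.19534437  0.22440523]
[[ 0.59  -0.14   0.16 ]
 [ 0.577 -0.193  0.16 ]
 [ 0.566 -0.25   0.16 ]
 [ 0.596 -0.142  0.16 ]
 [ 0.585 -0.193  0.16 ]]
```

The lid's top edge runs from about (0.625, −0.13) to (0.575, −0.35) at z≈0.2, so it is close to where the gripper body goes for the plain-end press. I rise first and refine the lid line by combining the earlier wrist views.

step_arm:
  increments: "1 -2 0 0 0;1 -3 0 0 0;1 -3 0 0 0;1 -2 0 0 0;1 0 0 2 0;1 0 0 3 0;1 0 0 2 0;1 0 0 0 0;1 0 0 0 0"

```text
t: 15.38
tcp_pos: [0.4863, -0.1876, 0.2555]
eef_rot: [-2.191, 0.067, 2.19]
contact_force: [0.4, -0.7, 0.3]
grip_width: 0.0003
```

```bash
python3 st.py
python3 - <<'E'
from h import *
s=sense();im=capture("wrist");cv2.imwrite("pics/w7.png",im[:,:,::-1]);print(s["joint_pos"].round(2))
E
```

```text
15.38 [ 0.4863 -0.1876  0.2555] [ 0.42 -0.74  0.34] [-30.17 -34.85] 0.0003
[-0.47 -0.13  1.99  0.    1.28  1.16]
```

View pics/w7.png

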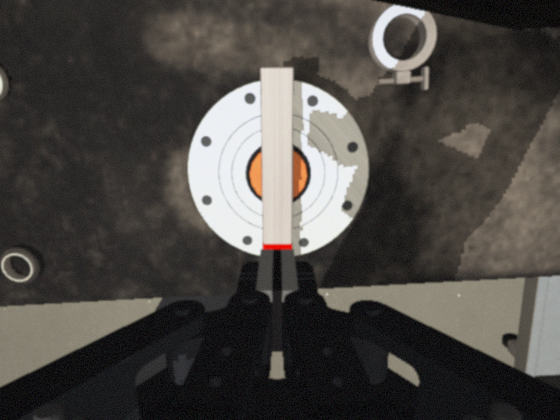

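The bar still lies centred, from its plain end at row 67 to the red band at row 246, cols 261–293. The lid's edge runs from about (385,0) to (500,22) at the upper right.

Run:
```python
from h import *
s7=sense();s6=dict(tcp_pos=np.array([.5561,-.1917,.1551]),eef_rot=np.array([-2.189,.065,2.192]))
for z in(.16,.18,.19,.2,.205,.21):
    a=ray("wrist",[[400,3],[490,20]],z,s7)[:,:2];b=ray("wrist",[[0,305],[278,345],[559,378]],z,s6)[:,:2]
    l=np.polyfit(b[:,1],b[:,0],1);m=np.polyfit(a[:,1],a[:,0],1)
    print(z,a.round(3).tolist(),"w6 line x at those y",np.polyval(l,a[:,1]).round(3),"x at y=-.19",np.polyval(l,-.19).round(3),np.polyval(m,-.19).round(3))
P=ray("wrist",[[277,67],[293,150],[261,150]],.0636,s7)*1000;print(P.round(1), "mid x",P[0,0]-75)
C=ray("wrist",[[188,168],[370,168]],.04,s7)*1000;print(C.round(1))
```

```text
0.16 [[0.589, -0.243], [0.581, -0.279]] w6 line x at those y [0.567 0.559] x at y=-.19 0.578 0.601
0.18 [[0.585, -0.236], [0.577, -0.268]] w6 line x at those y [0.583 0.576] x at y=-.19 0.593 0.596
0.19 [[0.583, -0.233], [0.576, -0.263]] w6 line x at those y [0.591 0.584] x at y=-.19 0.6 0.593
0.2 [[0.581, -0.23], [0.574, -0.258]] w6 line x at those y [0.599 0.593] x at y=-.19 0.607 0.59
0.205 [[0.58, -0.229], [0.574, -0.255]] w6 line x at those y [0.603 0.597] x at y=-.19 0.611 0.589
0.21 [[0.579, -0.227], [0.573, -0.252]] w6 line x at those y [0.607 0.601] x at y=-.19 0.615 0.587
[[ 575.8 -193.    63.6]
 [ 520.8 -200.7   63.6]
 [ 522.2 -178.5   63.6]] mid x 500.7578683491365
[[ 508.9 -120.4   40. ]
 [ 500.3 -259.9   40. ]]
```

Lid edge estimates from two wrist views agree at z≈0.18, x≈0.595. That leaves no room for the gripper body at the far (plain) end. The safe fix is to re-lay the bar along y, roughly parallel to the lid, and repeat the red press there. First I re-grasp the bar at its middle.

step_arm:
  increments: "0 0 0 -0.7 0;0 0 0 -0.72 0;0 0 0 0 0;0 2.5 0 0 0;0 2.5 0 0 0;0 2.5 0 0 0;0 2 0 0 0;0 0 0 0 0;0 0 0 0 0"

```text
t: 16.18
tcp_pos: [0.5015, -0.1882, 0.1591]
eef_rot: [-2.187, 0.064, 2.194]
contact_force: [0.2, 0.2, 1.0]
grip_width: 0.0429
```

```bash
python3 st.py
```

```text
16.18 [ 0.5015 -0.1882  0.1591] [0.18 0.21 1.04] [-31.72 -31.17] 0.0429
```

step_arm:
  increments: "0 1.5 0 0 0;0 1.2 0 0.05 0;0 0.7 0 0 0;0 0.3 0 0 0;0 0 0 0 0;0 0 0 0 0"

```text
t: 16.68
tcp_pos: [0.5015, -0.1887, 0.1239]
eef_rot: [-2.192, 0.066, 2.191]
contact_force: [-0.5, 0.9, -0.1]
grip_width: 0.0426
```

```bash
python3 st.py
```

```text
16.68 [ 0.5015 -0.1887  0.1239] [-0.47  0.93 -0.09] [-33.57 -30.88] 0.0426
```

step_arm:
  increments: "0 0.15 0 0 0;0 0 0 0 0;0.5 0 0 0 0;1 0 0 0 0;1 0 0 0 0;1 0 0 0 0;1 0 0 0 0;1 0 0 0 0"
  grip_force: 50

```text
t: 17.35
tcp_pos: [0.5014, -0.1887, 0.1224]
eef_rot: [-2.192, 0.066, 2.19]
contact_force: [-0.5, 0.4, 2.7]
grip_width: 0.0208
```

```bash
python3 st.py
```

```text
17.35 [ 0.5014 -0.1887  0.1224] [-0.47  0.37  2.72] [-32.5  -30.05] 0.0208
```

step_arm:
  increments: "1 -0.3 0 0 0;1 -0.7 0 0 0;1 -1 0 0 0;1 -1 0 0 0;1 0 0 0 -4;1 0 0 0 -6;1 0 0 0 -6;1 0 0 0 -6;1 0 0 0 -6;1 0 0 0 -6;1 0 0 0 -6;1 0 0 0 -6"

```text
t: 18.35
tcp_pos: [0.5014, -0.1887, 0.153]
eef_rot: [1.785, 0.7, -1.783]
contact_force: [-0.2, 0.6, -2.8]
grip_width: 0.0206
```

step_arm:
  increments: "1 0 0 0 -6;1 0 0 0 -6;1 0 0 0 -6;1 0 0 0 -6;1 0 0 0 -6;1 0 0 0 -6;1 0 0 0 -4;1 0 0 0 -2;1 0 0 0 0;1 0 0 0 0"

```text
t: 19.18
tcp_pos: [0.5014, -0.1887, 0.1527]
eef_rot: [1.279, 1.161, -1.279]
contact_force: [-0.4, 0.0, -3.6]
grip_width: 0.0208
```

```bash
python3 st.py
python3 - <<'E'
from h import *
s=sense();im=capture("wrist");cv2.imwrite("pics/w8.png",im[:,:,::-1]);print(yaw(s),plan(s,[.5,-.1887,.13],-5.4))
E
```

```text
19.18 [ 0.5014 -0.1887  0.1527] [-0.43  0.02 -3.55] [-34.69 -33.82] 0.0208
-5.483895179791574 (array([ 2.27, -0.14,  0.02]), np.float64(-0.08))
```

View pics/w8.png

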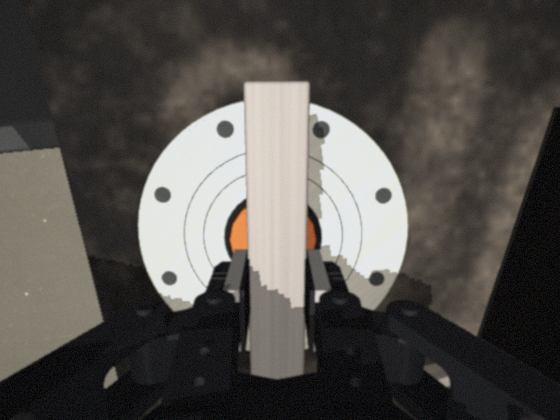

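The bar is now held along y. The flange spans cols 138–408 and the bar cols 244–309, with the plain end at row 82. I compute the offset.

Run:
```python
from h import *
from scipy.optimize import least_squares
s=sense();im=cv2.imread("pics/w8.png")
g=cv2.GaussianBlur(im,(3,3),0).max(2).astype(int);pts=[]
for r in range(130,260,5):
    i=np.argmax(np.diff(g[r,110:225]));j=np.argmin(np.diff(g[r,345:440]))
    pts+=[[110.5+i,r],[345.5+j,r]]
P=ray("wrist",pts,.04,s)[:,:2]*1000
f=least_squares(lambda c:np.hypot(*(P-c[:2]).T)-70,[500,-188],loss="soft_l1");print("flange",f.x,np.median(np.abs(f.fun)))
z=s["tcp_pos"][2]-.1224+.0636+.0005
B=ray("wrist",[[276.5,83]],z,s)[0]*1000;a=np.radians(yaw(s)+90);u=np.array([np.cos(a),np.sin(a)]);print("mid",B[:2]-75*u)
```

```text
flange [ 498.99894735 -189.5803722 ] 0.35509433812275404
mid [ 501.12574478 -189.8906356 ]
```

step_arm:
  increments: "1 0.5 -0.1 0 0;1 0.8 0 0 0;1 0.6 0 0 0;1 0.4 0 0 0;1 0.2 0 0 0;1 0.1 0 0 0;1 0.05 0 0 0;1 0.05 0 0 0;1 0 0 0 0;1 0 0 0 0"

```text
t: 20.07
tcp_pos: [0.5004, -0.1885, 0.1252]
eef_rot: [1.279, 1.162, -1.278]
contact_force: [0.2, -0.2, -3.3]
grip_width: 0.0205
```

```bash
python3 st.py
```

```text
20.07 [ 0.5004 -0.1885  0.1252] [ 0.17 -0.17 -3.35] [-35.23 -32.65] 0.0205
```

step_arm:
  increments: "1 0.05 0 0 0;1 0.05 0 0 0;1 0.05 0 0 0;1 0 0 0 0;1 0 0 0 0"

```text
t: 20.48
tcp_pos: [0.5001, -0.1884, 0.1234]
eef_rot: [1.279, 1.163, -1.279]
contact_force: [-0.3, -0.1, -2.9]
grip_width: 0.0207
```

```bash
python3 st.py
```

```text
20.48 [ 0.5001 -0.1884  0.1234] [-0.3  -0.06 -2.85] [-35.37 -32.64] 0.0207
```

step_arm:
  increments: "1 0.03 0 0 0;1 0.02 0 0 0;1 0 0 0 0;1 0 0 0 0"

```text
t: 20.82
tcp_pos: [0.5002, -0.1885, 0.1229]
eef_rot: [1.279, 1.163, -1.279]
contact_force: [0.5, -0.4, -3.4]
grip_width: 0.0208
```

```bash
python3 st.py
```

```text
20.82 [ 0.5002 -0.1885  0.1229] [ 0.5  -0.36 -3.4 ] [-35.38 -32.62] 0.0208
```

step_arm:
  increments: "1 0.03 0 0 0;1 0 0 0 0;1 0 0 0 0"

```text
t: 21.07
tcp_pos: [0.5002, -0.1884, 0.1226]
eef_rot: [1.279, 1.163, -1.279]
contact_force: [-0.0, 0.3, -3.1]
grip_width: 0.0206
```

```bash
python3 st.py
```

```text
21.07 [ 0.5002 -0.1884  0.1226] [-0.04  0.33 -3.15] [-35.39 -32.61] 0.0206
```

step_arm:
  increments: "1 0.03 0 0 0;1 0 0 0 0;1 0 0 0 0"

```text
t: 21.32
tcp_pos: [0.5002, -0.1885, 0.1224]
eef_rot: [1.279, 1.163, -1.279]
contact_force: [-0.5, 0.6, -3.1]
grip_width: 0.0207
```

```bash
python3 st.py
```

```text
21.32 [ 0.5002 -0.1885  0.1224] [-0.48  0.58 -3.07] [-35.22 -32.41] 0.0207
```

step_arm:
  increments: "1 0.03 0 0 0;1 0 0 0 0;1 0 0 0 0"

```text
t: 21.57
tcp_pos: [0.5003, -0.1885, 0.1224]
eef_rot: [1.279, 1.163, -1.279]
contact_force: [-1.9, 0.8, 1.0]
grip_width: 0.0207
```

```bash
python3 st.py
```

```text
21.57 [ 0.5003 -0.1885  0.1224] [-1.88  0.85  1.02] [-33.75 -31.76] 0.0207
```

step_arm:
  increments: "0.4 0 0 0 0;0 0 0 0 0;0 0 0 0 0;0 0 0 0 0;0 0 0 0 0;0 -0.5 0 0 0;0 -1 0 0 0;0 -2 0 0 0;0 -2 0 0 0;0 -1 0 0 0;0 0 0 0 0;0 0 0 0 0"

```text
t: 22.57
tcp_pos: [0.5005, -0.1886, 0.1879]
eef_rot: [1.279, 1.161, -1.278]
contact_force: [0.1, -0.3, 0.6]
grip_width: 0.0424
```

```bash
python3 st.py
python3 - <<'E'
from h import *
s=sense();im=capture("wrist");cv2.imwrite("pics/w9.png",im[:,:,::-1])
b=big(masks(im)[0],(230,250,330,400));x,y,w,h=cv2.boundingRect(b);print("redbox",x,y,w,h)
g=im.max(2).astype(int);c=g[60:130,277];print("top edge row",60.5+np.argmax(np.diff(c)))
col=g[120,200:350];print(g[120,245:310:4])
# band centre from top-face rays
P=ray("wrist",[[x+w/2-.5,y],[x+w/2-.5,y+h-1],[277,60.5+np.argmax(np.diff(c))]],.0636,s)*1000;print(P.round(1))
E
```

```text
22.57 [ 0.5005 -0.1886  0.1879] [ 0.07 -0.32  0.64] [-33.48 -34.81] 0.0424
redbox 257 311 39 30
top edge row 87.5
[239 240 233 226 230 228 230 228 228 224 229 228 227 151 175 242 204]
[[ 495.4 -238.5   63.6]
 [ 493.5 -257.9   63.6]
 [ 507.9 -114.8   63.6]]
```

step_arm:
  increments: "1 0 0 1.5 0;1 0 0 2 0;1 0 0 1.7 0;1 0 0 0.7 0;1 0 0 0 0;1 1 0 0 0;1 1.5 0 0 0;1 1.2 0 0 0;1 0.7 0 0 0;1 0.3 0 0 0;1 0.1 0 0 0;1 0 0 0 0"

```text
t: 23.62
tcp_pos: [0.4947, -0.247, 0.1389]
eef_rot: [1.278, 1.163, -1.278]
contact_force: [0.1, -0.4, -0.7]
grip_width: 0.0002
```

```bash
python3 st.py
```

```text
23.62 [ 0.4947 -0.247   0.1389] [ 0.08 -0.43 -0.73] [-34.92 -31.53] 0.0002
```

step_arm:
  increments: "1 0.05 0 0 0;1 0.05 0 0 0;1 0.05 0 0.02 0;1 0.05 0 0.02 0;1 0 0 0 0;1 0 0 0 0"

```text
t: 24.12
tcp_pos: [0.4946, -0.2477, 0.1371]
eef_rot: [1.279, 1.163, -1.279]
contact_force: [-0.2, 1.0, 0.1]
grip_width: 0.0003
```

```bash
python3 st.py
```

```text
24.12 [ 0.4946 -0.2477  0.1371] [-0.23  1.01  0.12] [-35.48 -31.89] 0.0003
```

step_arm:
  increments: "1 0.05 0 0 0;1 0.05 0 0.02 0;1 0.05 0 0.03 0;1 0.05 0 0.03 0;1 0.03 0 0.02 0;1 0 0 0 0;1 0 0 0 0"

```text
t: 24.7
tcp_pos: [0.4946, -0.2486, 0.1348]
eef_rot: [1.279, 1.163, -1.278]
contact_force: [-0.4, 0.2, 1.0]
grip_width: 0.0001
```

```bash
python3 st.py
```

```text
24.7 [ 0.4946 -0.2486  0.1348] [-0.37  0.16  0.99] [-34.9  -31.33] 0.0001
```

step_arm:
  increments: "1 0.05 0 0.01 0;1 0.03 0 0.01 0;1 0 0 0 0;1 0 0 0 0"

```text
t: 25.03
tcp_pos: [0.4946, -0.2489, 0.1341]
eef_rot: [1.279, 1.163, -1.279]
contact_force: [0.1, 0.1, 1.3]
grip_width: 0.0
```

```bash
python3 st.py
```

```text
25.03 [ 0.4946 -0.2489  0.1341] [0.15 0.15 1.28] [-34.62 -30.86] 0.0
```

step_arm:
  increments: "1 0.04 0 0.01 0;1 0.03 0 0 0;1 0 0 0 0;1 0 0 0 0"

```text
t: 25.37
tcp_pos: [0.4947, -0.2491, 0.1337]
eef_rot: [1.279, 1.162, -1.278]
contact_force: [0.0, 0.0, 4.1]
grip_width: 0.0001
```

```bash
python3 st.py
```

```text
25.37 [ 0.4947 -0.2491  0.1337] [0.04 0.01 4.15] [-33.2  -29.75] 0.0001
```

step_arm:
  increments: "1 0.04 0 0 0;1 0 0 0 0;1 0 0 0 0;1 0 0 0 0;1 0 0 0 0"

```text
t: 25.78
tcp_pos: [0.4947, -0.2491, 0.1336]
eef_rot: [1.279, 1.162, -1.278]
contact_force: [-0.9, 0.5, 6.7]
grip_width: -0.0001
```

```bash
python3 st.py
```

```text
25.78 [ 0.4947 -0.2491  0.1336] [-0.95  0.54  6.71] [-32.25 -29.22] -0.0001
```

step_arm:
  increments: "1 -0.15 0 -0.05 0;1 -0.3 0 0 0;1 -0.8 0 0 0;1 -1 0 0 0;1 0 0 -2 0;1 0 0 -3 0;1 0 0 -3 0;1 0 0 -2.5 0;1 0 0 -1.2 0;1 0 0 0 0;1 0 0 0 0"

```text
t: 26.7
tcp_pos: [0.5058, -0.1319, 0.1558]
eef_rot: [1.277, 1.163, -1.278]
contact_force: [-0.4, 0.8, -0.6]
grip_width: -0.0004
```

```bash
python3 st.py
```

```text
26.7 [ 0.5058 -0.1319  0.1558] [-0.44  0.77 -0.62] [-31.99 -32.23] -0.0004
```

step_arm:
  increments: "1 0.6 0 0 0;1 0.6 0 0 0;1 0.3 0 0 0;1 0.2 0 0 0;1 0.1 0 0 0;1 0 0 0 0;1 0 0 0 0"

```text
t: 27.28
tcp_pos: [0.5056, -0.1321, 0.1373]
eef_rot: [1.279, 1.163, -1.279]
contact_force: [0.1, -0.6, 0.1]
grip_width: 0.0003
```

```bash
python3 st.py
```

```text
27.28 [ 0.5056 -0.1321  0.1373] [ 0.13 -0.55  0.1 ] [-32.09 -31.63] 0.0003
```

step_arm:
  increments: "1 0.05 0 0 0;1 0.05 0 0 0;1 0.05 0 -0.02 0;1 0.05 0 -0.03 0;1 0.05 0 -0.03 0;1 0.03 0 -0.02 0;1 0 0 0 0;1 0 0 0 0"

```text
t: 27.95
tcp_pos: [0.5058, -0.131, 0.1347]
eef_rot: [1.279, 1.163, -1.278]
contact_force: [0.6, -0.5, 0.9]
grip_width: 0.0001
```

```bash
python3 st.py
```

```text
27.95 [ 0.5058 -0.131   0.1347] [ 0.59 -0.48  0.86] [-31.57 -30.84] 0.0001
```

step_arm:
  increments: "1 0.04 0 -0.01 0;1 0.04 0 -0.01 0;1 0 0 0 0;1 0 0 0 0"

```text
t: 28.28
tcp_pos: [0.5058, -0.1306, 0.1339]
eef_rot: [1.279, 1.163, -1.278]
contact_force: [-0.0, 0.3, 2.5]
grip_width: -0.0
```

```bash
python3 st.py
```

```text
28.28 [ 0.5058 -0.1306  0.1339] [-0.05  0.34  2.52] [-31.21 -30.57] -0.0
```

step_arm:
  increments: "1 0.05 0 0 0;1 0.03 0 0 0;1 0 0 0 0;1 0 0 0 0;1 0 0 0 0"

```text
t: 28.7
tcp_pos: [0.506, -0.1306, 0.1337]
eef_rot: [1.279, 1.163, -1.278]
contact_force: [-1.9, 1.3, 5.9]
grip_width: 0.0001
```

```bash
python3 st.py
```

```text
28.7 [ 0.506  -0.1306  0.1337] [-1.95  1.32  5.91] [-29.56 -29.59] 0.0001
```

step_arm:
  increments: "1 0.02 0 0 0;1 0 0 0 0;1 0 0 0 0;1 0 0 0 0"

```text
t: 29.03
tcp_pos: [0.506, -0.1306, 0.1337]
eef_rot: [1.279, 1.163, -1.278]
contact_force: [-1.6, 1.7, 6.8]
grip_width: 0.0002
```

step_arm:
  increments: "1 -0.15 0 0.05 0;1 -0.3 0 0 0;1 -0.8 0 0 0;1 -0.8 0 0 0;1 0 0 1.5 0;1 0 0 2 0;1 0 0 1.5 0;1 0 0 0.85 0;1 0.5 0 0 0;1 0.7 0 0 0;1 0 0 0 0;1 0 0 0 0"

```text
t: 30.03
tcp_pos: [0.4995, -0.1885, 0.1401]
eef_rot: [1.278, 1.166, -1.279]
contact_force: [-0.1, -0.2, -0.7]
grip_width: 0.0004
```

```bash
python3 st.py
python3 - <<'E'
from h import *
s=sense();im=capture("wrist");cv2.imwrite("pics/w10.png",im[:,:,::-1])
g=im.max(2).astype(int);c=g[10:200,277];r=10.5+np.argmax(np.diff(c));print(r,(ray("wrist",[[277,r]],.0636,s)*1000).round(1),plan(s,[.5007,-.1895,.1375],-5.4))
E
```

```text
30.03 [ 0.4995 -0.1885  0.1401] [-0.15 -0.24 -0.65] [-33.3  -31.86] 0.0004
83.5 [[ 506.3 -114.4   63.6]] (array([0.26, 0.13, 0.09]), np.float64(0.01))
```

step_arm:
  increments: "1 0.1 0.1 0.08 0;1 0.1 0 0 0;1 0.1 0 0 0;1 0.05 0 0 0;1 0.05 0 0 0;1 0.05 0 0 0;1 0.05 0 0 0;1 0 0 0 0;1 0 0 0 0"

```text
t: 30.83
tcp_pos: [0.501, -0.1904, 0.1362]
eef_rot: [1.279, 1.163, -1.279]
contact_force: [0.6, 0.6, 0.2]
grip_width: 0.0002
```

```bash
python3 st.py
```

```text
30.83 [ 0.501  -0.1904  0.1362] [0.62 0.58 0.2 ] [-33.7  -31.76] 0.0002
```

step_arm:
  increments: "1 0.05 0 0 0;1 0.05 0 0 0;1 0 0 0 0;1 0 0 0 0"

```text
t: 31.17
tcp_pos: [0.5012, -0.1904, 0.136]
eef_rot: [1.278, 1.163, -1.279]
contact_force: [-2.3, 1.1, 6.8]
grip_width: -0.0001
```

```bash
python3 st.py
```

```text
31.17 [ 0.5012 -0.1904  0.136 ] [-2.33  1.1   6.8 ] [-31.26 -30.58] -0.0001
```

step_arm:
  increments: "1 0.05 0 0 0;1 0.05 0 0 0;1 0 0 0 0;1 0 0 0 0"

```text
t: 31.5
tcp_pos: [0.5012, -0.1904, 0.1351]
eef_rot: [1.279, 1.163, -1.279]
contact_force: [-2.1, 2.1, 6.6]
grip_width: -0.0002
```

```bash
python3 st.py
```

```text
31.5 [ 0.5012 -0.1904  0.1351] [-2.14  2.07  6.59] [-30.95 -30.38] -0.0002
```

step_arm:
  increments: "1 0.05 0 0 0;1 0.05 0 0 0;1 0 0 0 0;1 0 0 0 0"

```text
t: 31.83
tcp_pos: [0.5012, -0.1905, 0.1341]
eef_rot: [1.279, 1.163, -1.279]
contact_force: [-2.5, 0.8, 5.9]
grip_width: -0.0001
```

```bash
python3 st.py
```

```text
31.83 [ 0.5012 -0.1905  0.1341] [-2.55  0.83  5.88] [-30.94 -30.33] -0.0001
```

Sliding steadily at about 6–7 N. I continue gently to the hard stop.

step_arm:
  increments: "1 0.05 0 0 0;1 0.05 0 0 0;1 0 0 0 0;1 0 0 0 0"

```text
t: 32.17
tcp_pos: [0.5012, -0.1905, 0.1331]
eef_rot: [1.279, 1.163, -1.279]
contact_force: [-3.0, 1.6, 6.2]
grip_width: 0.0
```

```bash
python3 st.py
```

```text
32.17 [ 0.5012 -0.1905  0.1331] [-3.02  1.61  6.17] [-30.97 -30.3 ] 0.0
```

step_arm:
  increments: "1 0.03 0 0 0;1 0.03 0 0 0;1 0 0 0 0;1 0 0 0 0"

```text
t: 32.5
tcp_pos: [0.5012, -0.1905, 0.1329]
eef_rot: [1.279, 1.163, -1.279]
contact_force: [-3.3, 1.6, 8.7]
grip_width: -0.0001
```

```bash
python3 st.py
```

```text
32.5 [ 0.5012 -0.1905  0.1329] [-3.35  1.62  8.69] [-30.04 -29.89] -0.0001
```

step_arm:
  increments: "1 0.03 0 0 0;1 0.03 0 0 0;1 0 0 0 0;1 0 0 0 0"

```text
t: 32.83
tcp_pos: [0.5013, -0.1905, 0.1328]
eef_rot: [1.278, 1.163, -1.279]
contact_force: [-5.1, 2.7, 11.2]
grip_width: 0.0
```

```bash
python3 st.py
```

```text
32.83 [ 0.5013 -0.1905  0.1328] [-5.06  2.74 11.18] [-28.63 -29.27] 0.0
```

step_arm:
  increments: "1 0.03 -0.03 0 0;1 0.02 -0.02 0 0;1 0 0 0 0;1 0 0 0 0"

```text
t: 33.17
tcp_pos: [0.5012, -0.1905, 0.1328]
eef_rot: [1.279, 1.162, -1.278]
contact_force: [-5.4, 1.9, 13.4]
grip_width: 0.0001
```

```bash
python3 st.py
```

```text
33.17 [ 0.5012 -0.1905  0.1328] [-5.38  1.94 13.37] [-27.86 -28.5 ] 0.0001
```

The height holds at 0.1328 while the force rises to 13.4 N, so the plug is on its hard stop. Next is the red end.

step_arm:
  increments: "1 -0.2 0 0 0;1 -0.4 0 0 0;1 -0.8 0 0 0;1 0 0 1.5 0;1 0 0 2 0;1 0 0 1.5 0;1 0 0 0.75 0;1 0.4 0 0 0;1 0.3 0 0 0;1 0 0 0 0;1 0 0 0 0"

```text
t: 34.08
tcp_pos: [0.4947, -0.2467, 0.1367]
eef_rot: [1.278, 1.165, -1.279]
contact_force: [-0.0, -0.3, -0.4]
grip_width: 0.0
```

```bash
python3 st.py
```

```text
34.08 [ 0.4947 -0.2467  0.1367] [-0.01 -0.29 -0.43] [-35.33 -31.81] 0.0
```

step_arm:
  increments: "1 0.1 0 0 0;1 0.05 0 0 0;1 0.05 0 0 0;1 0.05 0 0 0;1 0.03 0 0 0;1 0 0 0 0;1 0 0 0 0"

```text
t: 34.67
tcp_pos: [0.4951, -0.2475, 0.1347]
eef_rot: [1.279, 1.163, -1.279]
contact_force: [0.2, 0.2, 0.1]
grip_width: -0.0004
```

```bash
python3 st.py
```

```text
34.67 [ 0.4951 -0.2475  0.1347] [0.24 0.19 0.06] [-35.55 -31.75] -0.0004
```

step_arm:
  increments: "1 0.03 0 0 0;1 0.02 0 0 0;1 0 0 0 0;1 0 0 0 0"

```text
t: 35.0
tcp_pos: [0.4951, -0.2476, 0.1342]
eef_rot: [1.279, 1.163, -1.279]
contact_force: [0.4, -0.6, 0.4]
grip_width: -0.0
```

```bash
python3 st.py
```

```text
35.0 [ 0.4951 -0.2476  0.1342] [ 0.39 -0.56  0.37] [-35.58 -31.75] -0.0
```

step_arm:
  increments: "1 0.05 0 0 0;1 0.05 0 0 0;1 0.03 0 0 0;1 0.03 0 0 0;1 0 0 0 0;1 0 0 0 0"

```text
t: 35.5
tcp_pos: [0.4951, -0.2476, 0.1328]
eef_rot: [1.279, 1.163, -1.279]
contact_force: [-0.2, 0.2, 0.4]
grip_width: 0.0003
```

step_arm:
  increments: "1 0.04 0 0 0;1 0.03 0 0 0;1 0.03 0 0 0;1 0 0 0 0;1 0 0 0 0"

```text
t: 35.92
tcp_pos: [0.4953, -0.2476, 0.1327]
eef_rot: [1.279, 1.163, -1.279]
contact_force: [-3.0, 1.4, 7.0]
grip_width: -0.0002
```

step_arm:
  increments: "1 0 0 0 0;1 0 0 0 0;1 0 0 0 0;1 -0.3 0 0 0;1 -0.7 0 0 0;1 -0.8 0 0 0;1 0 0 -2 0;1 0 0 -3 0;1 0 0 -3 0;1 0 0 -2.4 0;1 0 0 -1.2 0;1 0 0 0 0"

```text
t: 36.92
tcp_pos: [0.5062, -0.1303, 0.15]
eef_rot: [1.277, 1.164, -1.276]
contact_force: [-1.4, -0.0, 0.4]
grip_width: -0.0002
```

step_arm:
  increments: "1 0.5 0 0 0;1 0.5 0 0 0;1 0.3 0 0 0;1 0.1 0 0 0;1 0.05 0 0 0;1 0 0 0 0;1 0 0 0 0;1 0 0 0 0"

```text
t: 37.58
tcp_pos: [0.5062, -0.1323, 0.1353]
eef_rot: [1.279, 1.162, -1.279]
contact_force: [0.7, 0.6, -0.1]
grip_width: 0.0004
```

Down 2.5 mm to about first contact, as for the red end, then 1 mm more.

step_arm:
  increments: "1 0.05 0 0 0;1 0.05 0 0 0;1 0.05 0 0 0;1 0.05 0 0 0;1 0.03 0 0 0;1 0.02 0 0 0;1 0 0 0 0;1 0 0 0 0"

```text
t: 38.25
tcp_pos: [0.5061, -0.132, 0.1328]
eef_rot: [1.279, 1.163, -1.278]
contact_force: [-0.2, 0.1, 1.6]
grip_width: -0.0
```

step_arm:
  increments: "1 0.03 0 0 0;1 0.03 0 0 0;1 0.02 0 0 0;1 0 0 0 0;1 0 0 0 0;1 0 0 0 0"

```text
t: 38.75
tcp_pos: [0.5063, -0.132, 0.1327]
eef_rot: [1.279, 1.163, -1.278]
contact_force: [-2.2, 2.0, 5.9]
grip_width: -0.0001
```

step_arm:
  increments: "1 0.02 0 0 0;1 0 0 0 0;1 0 0 0 0;1 0 0 0 0"

```text
t: 39.08
tcp_pos: [0.5063, -0.132, 0.1327]
eef_rot: [1.279, 1.163, -1.278]
contact_force: [-2.8, 2.2, 6.9]
grip_width: 0.0003
```

step_arm:
  increments: "1 -0.3 0 0 0;1 -0.7 0 0 0;1 -1.5 0 0 0;1 -2.5 0 0 0;1 -3 0 0 0;1 -3 0 0 0;1 -1 -2 0 0;1 0 -3 0 0;1 0 -2 0 0;1 0 0 0 0;1 0 0 0 0"

```text
t: 40.0
tcp_pos: [0.4359, -0.1255, 0.2519]
eef_rot: [1.279, 1.161, -1.278]
contact_force: [0.6, -0.8, 0.5]
grip_width: 0.0001
```

```bash
python3 st.py
python3 - <<'E'
from h import *
s=sense();w=capture("wrist");a=capture("scene")
o=np.zeros((420,800,3),np.uint8);o[:,:400]=w[:,80:480];o[:,400:]=cv2.resize(a[150:360,130:330],(400,420))
cv2.imwrite("pics/final.png",o[:,:,::-1])
E
```

```text
40.0 [ 0.4359 -0.1255  0.2519] [ 0.58 -0.78  0.49] [-23.13 -35.19] 0.0001
```

View pics/final.png

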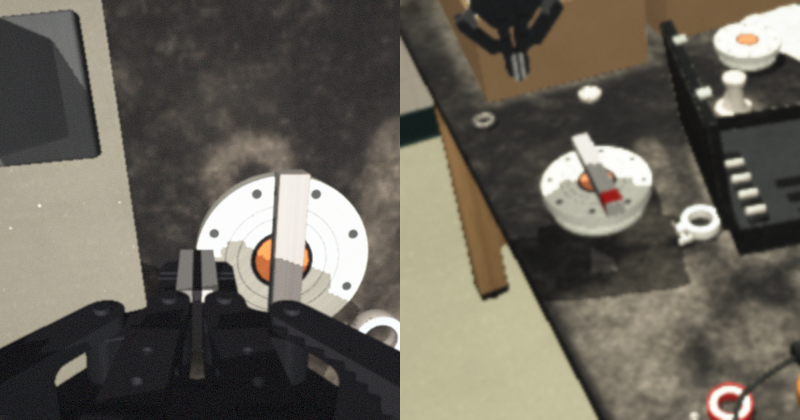

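The bar lies flat across the middle of the flange with its red end at right, and the clamp, ring and case are where they were. Robot is clear, so I hand in.

```bash
python3 -c "
from plant import *
print(job_done())"
```

```text
the job is handed in; nothing more can be done
None
```

I laid the straightedge across the flange, did the rock test, pressed the plug home and confirmed that the bar no longer rocks. I handed it in at about 40 s.

- **Re-laid once:** I first laid the bar along x and pressed its red end (about 6.5 N). Moving over the plain end, the wrist view showed the gripper body would come against the upright lid of the black case. I picked the bar up again, turned it about 88°, laid it along y and let go. I then restarted the test from the red end.
- **Rock test:** The red end bore on the rim at about 6.7 N and the plain end at about 6.8 N, each after tipping down roughly 2.5 mm.
- **Plug:** It slid down about 3 mm under 6–7 N, then stopped hard. The force rose to 13.4 N with no further movement, so the face load stayed well under 25 N.
- **Confirmation:** The red end took 7.0 N and the plain end 6.9 N, both at the same tool height (0.1327 m), which matches the middle press to 0.1 mm.
- **Side force:** Sideways forces of about 2–6 N showed up during the first red press, the middle press and the last end presses. After the first pair of end presses the bar's plain end had moved less than 1 mm. I did not measure it again after the later presses.
- **Final picture:** The bar lies flat across the middle of the flange, off-centre by roughly 3 mm at most (a rough estimate). The ring clamp and the other parts appear undisturbed, and the robot is clear.

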